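# Load the burn-in tray and set the soak timer

## Task

Get the burn-in test ready: stand the finned amplifier and the round filter can upright in the aluminium tray beside the black converter that is already in it, lowering them in rather than dropping them, so that all three stand flat on the tray's floor in one tight row. Then turn the soak timer's dial until its pointer lines up with the index line on the timer's top. Leave the other things on the bench where they are.

Things in the scene. Friction and masses are not known exactly. Their poses are not given: they have to be found in the camera images.
- tray: open aluminium tray fixed to the bench, 210 x 76 x 40 mm outside (x, y, z), walls and floor 4 mm thick, so the inside is 202 x 68 mm and 36 mm deep. Origin: centre of its underside; x runs along its length. The converter stands at its +x end; the rest of its length is empty and takes the amplifier (80 mm) and the can (60 mm) in either order
- tray_floor (a point): centre of the tray's inner floor, 4 mm above the tray's underside, axes as the tray's
- converter: black plastic power converter, block 50 x 60 x 85 mm (x, y, z), about 0.45 kg, loose, standing in the tray at its +x end with its x along the tray's x and small metal terminals on top. Origin: centre of its underside
- amplifier: bare aluminium amplifier block, 80 x 60 x 95 mm (x, y, z), 0.4 to 0.6 kg; solid up to 73 mm, above that five upright cooling fins (4 mm thick, running along x, the outer two flush with the block's sides). Stands upright on the bench. Origin: centre of its underside. Take it across its y (60 mm)
- filter_can: plain steel filter can, upright cylinder 60 mm in diameter and 100 mm tall with a brass connector (10 mm across, 10 mm high) in the middle of its top, 0.3 to 0.5 kg. Stands upright on the bench. Origin: centre of its underside
- timer: soak timer, a grey box 150 x 130 x 51 mm (x, y, z) with a white top, fixed to the bench. Origin: centre of its underside. The dial turns about its z, over its centre. A single black index line on its top runs out from the dial towards the timer's +x side; a black display lies on the -x side
- timer_mark (a point): middle of the index line, on the timer's top, 56 mm from the dial's axis towards the timer's +x
- dial (a joint): angle of the timer's dial, 0 to 3.0 rad, growing clockwise seen from above; the pointer is on the index line at 1.6. Starts between 0.3 and 0.9. Turns stiffly (0.06 N m) and stays where it is left
- dial_grip (a point): on the dial's axis, at the middle of its grip bar's height, 77 mm above the bench; its x points along the bar towards the pointer end. The black dial is a disc 80 mm in diameter (top 63 mm above the bench) with an upright grip bar on it 70 mm long, 16 mm wide, 28 mm tall (top 91 mm above the bench); a white stripe on one half of the bar is the pointer
- dial_pointer (a point): top of the bar's pointer end, 34 mm from the axis
- spool: bystander: grey solder spool, 68 mm in diameter, 45 mm tall, on its end. Origin: centre of its underside
- screwdriver: bystander: screwdriver 170 mm long lying along its x. Origin: under its middle
- adapter: bystander: black adapter block 75 x 36 x 26 mm lying on the bench. Origin: centre of its underside
- multimeter: bystander: yellow handheld meter 170 x 85 x 36 mm lying on its back. Origin: centre of its underside
- mouse: bystander: black computer mouse, about 80 x 62 x 34 mm
- mug: bystander: white mug, 80 mm in diameter, 90 mm tall. Origin: centre of its underside

How it is judged:
By the outcome, as a careful person would: the job done as asked, in the order asked, and still so for the second after the job is handed in, with the robot touching nothing.
It also fails if it takes over 62 s, if anything falls off the work surface, if the arm or the gripper's body presses on something with over 40 N, if the wrist force passes 120 N, or if a joint passes its speed limit or range.

## Robot

A 7-joint arm with a two-finger parallel gripper is mounted at the origin on the work surface. World frame = base frame: x ahead of the robot, y to its left, z up, the work surface at z = 0. Lengths are in mm, angles in rad, forces in N, time in s.
With the tool pointing down it reaches from about 400 to 850 mm from the base axis. Payload 4.5 kg.
Tool frame: the origin (TCP) lies at the very end of the fingers, on their centre line; the grasp point (between the pads) lies 19 mm behind it; z points along the fingers, y is the line along which they close (so a half turn about z gives the same grasp; the last joint's range is limited). The gripper opens to 85 mm and grips with 20 to 120 N. Pads are 22 mm wide; open, the fingers measure 114 mm over their backs; the gripper's body (76 mm by 85 mm) begins 54 mm behind the grasp point. The pads swing forward as they close: fully open they stand 13 mm farther back than shut.
Start: joints at [-1.256, 0.689, -0.195, 1.565, 0.157, 0.902, -0.215], TCP at [173.182, 600.551, 231.317] pointing down, gripper open.
Joint ranges: [-3.01, 3.01], [-0.46, 2.08], [-1.47, 1.51], [0.13, 2.56], [-1, 4.14], [0.04, 2.09], [-2.66, 2.66]. Speed limits (rad/s): [2.57, 2.57, 3.14, 3.14, 3.14, 3.14, 3.14].

## Interface

Orientations are given as [roll, pitch, yaw] about the fixed x, y, z axes, in that order (R = Rz(yaw) Ry(pitch) Rx(roll)).
In Python, from station import r gives the robot as it stands.
- The arm moves only by the shell command python3 -m pendant 'ROWS' [FORCE]. ROWS is JSON, a list of rows, each a list of 3 entries, a list of its own where there are three numbers: the shift along the tool's x, y, z in m, then the turn, a rotation vector about the tool's x, y, z in rad, then the closure, from -1 (fully open) to 1 (shut), so that 0 is half open. In form: [[[tx, ty, tz], [wx, wy, wz], fingers], ...]. A call has 1 to 8 rows; each row shifts and turns the commanded pose from where the row before left it, along the tool's axes as they then stand; what a row does not reach is not made up. A row lasts 1/10 s, in which the tool goes at most 50 mm and 8.59 degrees, less where a joint would pass 70% of its speed; a pose out of reach is approached as far as the arm can. A call is refused whole if a number of a shift passes 0.05 or a number of a turn 0.15, either way. A call with a gripper value outside its range is refused whole. The fingers move at their own pace and stop on an object; FORCE is the grip in N (left out, the last holds). Time passes only in rows, so rows that do not move let the fingers close. It gives the time, the measured TCP pose, the force, the opening and the grip force at its end, in the units of the state.
- r.observe(): the state, without advancing time (a new reading comes with each control period).
- r.snapshot(name): name is "scene" or "top" or "wrist"; returns (picture, depth): 384x512x3 uint8, red, green, blue; 384x512 float32, mm along the optical axis (not along the pixel's ray), 0 where there is no reading.
- r.get_calibration(name): a dict with "camera_matrix" (3x3 intrinsics, pixels), "position" and "attitude" of the camera in the world. Camera axes: x right, y up, looking along -z (the intrinsics and any distortion apply to the point x, -y, -z); pixel columns grow to the right and rows downward; lengths in mm; the calibration is good to about 2 mm. The wrist camera is an equidistant fisheye: a pixel r from the principal point sees the ray r / f radians off the axis. A picture is of the moment at which its call begins: read the wrist's pose just before it. get_calibration takes no time and is no camera call; for the wrist camera it gives the pose at the moment of the call.
- r.finish_job(): hands the job in; it is judged then, once.
The state is a dict: "clock": time; "joints": joint angles; "joint_velocities": joint speeds; "joint_efforts": joint torques, N m; "ee_pos": TCP position; "tool_rot": TCP orientation; "wrist_force": force on the tool from outside, world axes, zero at the start; "torque": the same for the moment, N m; "finger_gap": finger opening in mm; "gripper_force": force on a finger pad.
Only numpy, scipy, OpenCV 4.12 (cv2) and the standard library are available. Lean on these libraries where they do the work, as an engineer would, in place of code of your own. Each camera call takes 0.05 s, during which the arm holds its last target. There are 200 camera calls.

## Working session

There is one attempt and no reset: what is moved stays moved. The work goes in short steps, Python scripts to look and compute and a shell command to move; the robot and the scene stay as the last step left them, time stands still between calls to the robot, and variables do not carry over. Pictures are saved under pics/ and viewed, at most 10 in all, crops included, and the job is handed in when it is done.

```bash
ls; mkdir -p pics
python3 - <<'E'
from station import r
import cv2,numpy as np
np.set_printoptions(precision=3,suppress=True)
for n in("top","scene"):
    p,d=r.snapshot(n); cv2.imwrite(f"pics/{n}0.png",p[:,:,::-1]); np.savez(f"{n}0.npz",p=p,d=d)
    c=r.get_calibration(n); print(n,c)
print(r.observe())
E
```

```text
pics
top {'camera_matrix': array([[355.526,   0.   , 259.129],
       [  0.   , 355.526, 187.028],
       [  0.   ,   0.   ,   1.   ]]), 'position': array([ 496.951,  -15.5  , 1348.611]), 'attitude': array([ 0.048, -0.001, -1.575])}
scene {'camera_matrix': array([[480.549,   0.   , 261.713],
       [  0.   , 480.549, 190.243],
       [  0.   ,   0.   ,   1.   ]]), 'position': array([1269.558, -197.111, 1153.673]), 'attitude': array([ 0.601, -0.011,  1.336])}
{'clock': 0.1, 'joints': array([-1.256,  0.69 , -0.195,  1.566,  0.157,  0.903, -0.215]), 'joint_velocities': array([ 0.001, -0.002,  0.002, -0.003,  0.001, -0.001, -0.002]), 'joint_efforts': array([ -0.004, -54.061,  -1.271, -15.899,   0.009,   0.004,  -0.   ]), 'ee_pos': array([173.085, 599.937, 230.55 ]), 'tool_rot': array([-3.14 ,  0.   ,  2.861]), 'wrist_force': array([0.364, 1.421, 0.134]), 'torque': array([0.006, 0.008, 0.059]), 'gripper_force': 0.0, 'finger_gap': 85.23174760669053}
```

View pics/top0.png

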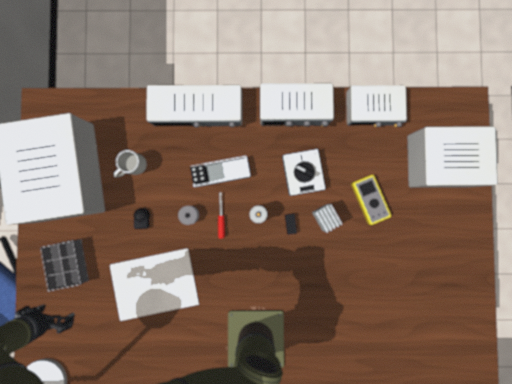

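View pics/scene0.png

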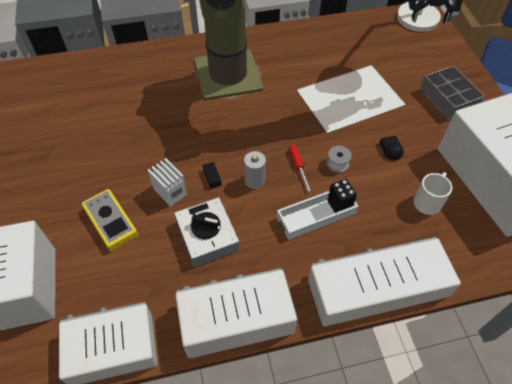

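The top view shows the tray at (220,171) with the converter at its left end, timer at (304,172), can at (258,214), amplifier at (328,218), adapter at (291,223), screwdriver at (221,215) and spool at (188,214). The scene view agrees with this: amplifier at (168,182), can at (255,170), dial at (206,226).

```bash
cat > lib.py <<'E'
import numpy as np,cv2
from scipy.spatial.transform import Rotation as R
np.set_printoptions(precision=2,suppress=True)
def rot(a): return R.from_euler('xyz',a).as_matrix()
def rays(c,uv,fish=False):
    K=c['camera_matrix']; uv=np.asarray(uv,float)
    x=(uv[...,0]-K[0,2])/K[0,0]; y=(uv[...,1]-K[1,2])/K[1,1]
    if fish:
        t=np.hypot(x,y); s=np.where(t>1e-9,np.tan(np.minimum(t,1.5))/np.maximum(t,1e-9),1); x=x*s;y=y*s
    return np.stack([x,-y,-np.ones_like(x)],-1)@rot(c['attitude']).T
def plane(c,uv,z,fish=False):
    d=rays(c,uv,fish); return c['position']+d*((z-c['position'][2])/d[...,2])[...,None]
def cloud(c,D,fish=False):
    v,u=np.mgrid[:D.shape[0],:D.shape[1]]
    P=c['position']+rays(c,np.stack([u,v],-1),fish)*D[...,None]; P[D<=0]=np.nan; return P
E
python3 - <<'E'
from lib import *
from station import r
for n in("top","scene"):
    z=np.load(n+"0.npz"); P=cloud(r.get_calibration(n),z['d'])
    X,Y,Z=P[...,0],P[...,1],P[...,2]
    bench=(X>350)&(X<420)&(Y>-500)&(Y<100); print(n,"bench z",np.nanmedian(Z[bench]))
    m=((X>400)&(X<720)&(abs(Y+50)<420)&(Z>15)&(Z<130)).astype(np.uint8)
    k,l,s,ce=cv2.connectedComponentsWithStats(m)
    for i in range(1,k):
        if s[i,4]<30: continue
        q=P[l==i]; zt=np.percentile(q[:,2],90); t=q[q[:,2]>zt-8]
        rc=cv2.minAreaRect(t[:,:2].astype(np.float32)); print(s[i,4],"zt %.0f"%zt,"ctr",np.array(rc[0]),"size",np.array(rc[1]),"ang %.1f"%rc[2], "all", *[np.array(a) for a in cv2.minAreaRect(q[:,:2].astype(np.float32))[:2]])
E
python3 - <<'E'
import cv2
p=cv2.imread('pics/top0.png')[140:250,100:400]
cv2.imwrite('pics/topz.png',cv2.resize(p,(800,293),interpolation=cv2.INTER_CUBIC))
p=cv2.imread('pics/scene0.png')[130:270,80:400]
cv2.imwrite('pics/scz.png',cv2.resize(p,(800,350),interpolation=cv2.INTER_CUBIC))
E
```

```text
top bench z 1.3893329325628656
1467 zt 66 ctr [ 616.06 -182.92] size [ 78.13 119.96] ang 70.5 all [ 612.31 -181.91] [150.09 130.66]
518 zt 92 ctr [604.39 198.7 ] size [60.06 50.74] ang 10.8 all [618.85 124.53] [ 76.4  212.69]
989 zt 42 ctr [ 510.81 -432.68] size [166.98  82.15] ang 21.5 all [ 510.46 -431.78] [171.06  86.22]
470 zt 97 ctr [ 445.36 -261.7 ] size [78.12 61.53] ang 28.9 all [ 445.51 -261.62] [79.98 61.53]
269 zt 49 ctr [456.08 244.72] size [63.6  62.05] ang 89.9 all [455.93 244.81] [63.8  62.32]
226 zt 106 ctr [461.84 -12.92] size [56.08 56.06] ang 89.5 all [461.84 -12.95] [56.14 56.08]
159 zt 31 ctr [ 428.67 -133.39] size [60.01 35.5 ] ang 7.0 all [ 428.67 -133.39] [60.01 35.5 ]
101 zt 28 ctr [426.92 124.92] size [22.78 52.02] ang 89.9 all [426.81 125.19] [52.26 23.29]
scene bench z -0.13809710973896472
394 zt 47 ctr [460.3  244.08] size [68.32 66.63] ang 10.8 all [460.3  244.08] [68.32 66.63]
130 zt 26 ctr [429.45 124.62] size [58.35 23.15] ang 3.8 all [429.94 123.72] [25.03 59.85]
641 zt 102 ctr [465.79 -15.26] size [57.66 58.28] ang 68.7 all [466.08 -14.87] [59.22 60.05]
993 zt 95 ctr [ 449.02 -261.58] size [82.64 62.12] ang 28.8 all [ 449.57 -261.95] [84.5  62.43]
241 zt 28 ctr [ 432.46 -133.99] size [64.67 35.79] ang 7.0 all [ 432.62 -133.97] [64.98 35.79]
1481 zt 89 ctr [608.69 198.58] size [61.83 50.76] ang 8.5 all [622.61 125.13] [ 81.18 216.88]
1593 zt 41 ctr [ 516.86 -433.45] size [169.65  83.67] ang 22.2 all [ 517.73 -432.83] [171.71  84.99]
2731 zt 67 ctr [ 616.89 -181.61] size [78.71 77.99] ang 75.7 all [ 617.11 -181.6 ] [153.2  130.61]
```

View pics/scz.png

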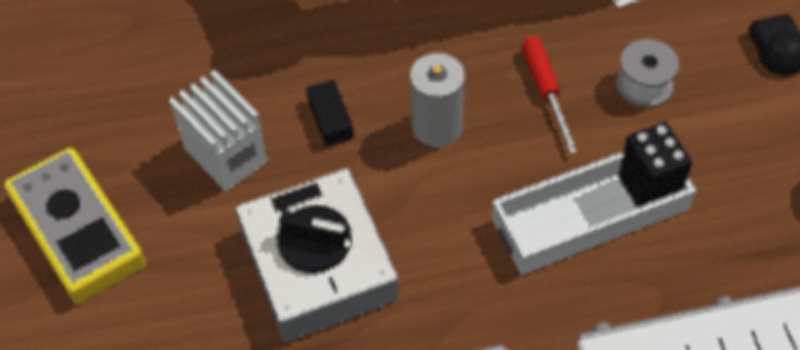

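The zoom shows the amplifier fins running lower-right, the dial's pointer stripe well short of the index line at (333,285), and the converter at the tray's right end. Next I'll rotate the tool towards the tray's yaw and move over the work area.

```bash
cat > go.py <<'E'
# how far to go to x y z yaw(deg): in the tool's present axes
import sys
from lib import *
from station import r
s=r.observe(); x,y,z,w=map(float,sys.argv[1:5])
Rm=rot(s['tool_rot']); d=Rm.T@(np.array([x,y,z])-s['ee_pos'])
Rt=rot([np.pi,0,np.radians(w)]); rv=R.from_matrix(Rm.T@Rt).as_rotvec()
print("pos",s['ee_pos'],"rpy",s['tool_rot'],"clk %.2f"%s['clock'],"shift if turn last",d/1000,"shift if turn first",Rt.T@(np.array([x,y,z])-s['ee_pos'])/1000,"turn",rv)
E
python3 -m pendant '[[[0,0,0],[0,0,0.14],-1],[[0,0,0],[0,0,0.14],-1],[[0,0,0],[0,0,0.14],-1],[[0,0,0],[0,0,0.14],-1],[[0,0,0],[0,0,0.14],-1],[[0,0,0],[0,0,0.14],-1],[[0,0,0],[0,0,0.14],-1],[[0,0,0],[0,0,0.14],-1]]'
python3 -m pendant '[[[-0.0395,0.0234,0],[0,0,0],-1],[[-0.0395,0.0234,0],[0,0,0],-1],[[-0.0395,0.0234,0],[0,0,0],-1],[[-0.0395,0.0234,0],[0,0,0],-1],[[-0.0395,0.0234,0],[0,0,0],-1]]'
python3 -m pendant '[[[-0.0395,0.0234,0],[0,0,0],-1],[[-0.0395,0.0234,0],[0,0,0],-1],[[-0.0395,0.0234,0],[0,0,0],-1],[[-0.0395,0.0234,0],[0,0,0],-1],[[-0.0395,0.0234,0],[0,0,0],-1],[[0,0,0],[0,0,0],-1]]'
python3 -c "
from station import r;print(r.get_calibration('wrist'))"
python3 go.py 447 -262 200 29
```

```text
clock: 0.9
ee_pos: [173.0, 600.2, 230.8]
tool_rot: [-3.141, 0.001, 1.735]
wrist_force: [0.3, -0.2, 0.2]
finger_gap: 85.4
gripper_force: 0.0
clock: 1.4
ee_pos: [322.6, 424.0, 231.1]
tool_rot: [-3.141, 0.0, 1.741]
wrist_force: [0.9, 0.4, 0.0]
finger_gap: 85.8
gripper_force: 0.0
clock: 2.0
ee_pos: [475.6, 242.9, 231.3]
tool_rot: [3.139, 0.005, 1.728]
wrist_force: [0.3, -0.2, -0.2]
finger_gap: 85.7
gripper_force: 0.0
{'camera_matrix': array([[297.31863964,   0.        , 254.03371933],
       [  0.        , 297.31863964, 192.94209305],
       [  0.        ,   0.        ,   1.        ]]), 'position': array([462.44729018, 320.58590796, 374.19640965]), 'attitude': array([-0.31699212, -0.00219674,  0.15751752])}
pos [475.56 242.94 231.27] rpy [3.14 0.   1.73] clk 2.00 shift if turn last [-0.49 -0.11  0.03] shift if turn first [-0.27  0.43  0.03] turn [0.01 0.   1.22]
```

```bash
cat > snap.py <<'E'
import sys,json
from lib import *
from station import r
n=sys.argv[1]; c=r.get_calibration('wrist'); p,d=r.snapshot('wrist')
cv2.imwrite(f"pics/{n}.png",p[:,:,::-1]); np.savez(n+".npz",p=p,d=d,K=c['camera_matrix'],pos=c['position'],att=c['attitude'])
E
cat > comps.py <<'E'
import sys
from lib import *
for n in sys.argv[1:]:
    z=np.load(n+".npz"); c=dict(camera_matrix=z['K'],position=z['pos'],attitude=z['att'])
    P=cloud(c,z['d'],True); Z=P[...,2]; print(n,"bench z",np.nanmedian(Z[abs(Z)<12]))
    l0=(Z>15)&(Z<130)&(P[...,0]>380)&(P[...,0]<720)
    k,l,s,ce=cv2.connectedComponentsWithStats(l0.astype(np.uint8))
    for i in range(1,k):
        if s[i,4]<150: continue
        q=P[l==i]; zt=np.percentile(q[:,2],90); t=q[q[:,2]>zt-8]
        f=lambda t:[np.round(a,1) for a in cv2.minAreaRect(t[:,:2].astype(np.float32))]
        print(s[i,4],"px",ce[i].round(),"edge" if s[i,0]==0 or s[i,1]==0 or s[i,0]+s[i,2]>511 or s[i,1]+s[i,3]>383 else "","zt %.0f"%zt,"top",*f(t),"all",*f(q))
E
python3 snap.py w1
python3 -m pendant '[[[-0.049,-0.011,0],[0,0,0],-1],[[-0.049,-0.011,0],[0,0,0],-1],[[-0.049,-0.011,0],[0,0,0],-1],[[-0.049,-0.011,0],[0,0,0],-1],[[-0.049,-0.011,0],[0,0,0],-1],[[0,0,0],[0,0,0],-1]]' | head -2
python3 snap.py w2
python3 -m pendant '[[[-0.049,-0.011,0],[0,0,0.136],-1],[[-0.049,-0.004,0],[0,0,0.136],-1],[[-0.05,0.002,0],[0,0,0.136],-1],[[-0.049,0.009,0],[0,0,0.136],-1],[[0,0,0],[0,0,0.136],-1],[[0,0,0],[0,0,0.136],-1],[[0,0,0],[0,0,0.136],-1],[[0,0,0],[0,0,0.136],-1]]' |head -2
python3 -m pendant '[[[0,0,0],[0,0,0.136],-1],[[0,0,0],[0,0,0],-1]]' |head -3
python3 snap.py w3
python3 comps.py w1 w2 w3
python3 go.py 447 -262 200 29
python3 -c "
import cv2,numpy as np
cv2.imwrite('pics/w13.png',cv2.resize(np.hstack([cv2.imread('pics/w1.png'),cv2.imread('pics/w3.png')]),(800,300),interpolation=cv2.INTER_AREA))"
```

```text
clock: 2.65
ee_pos: [456.4, -5.9, 231.3]
clock: 3.5
ee_pos: [448.4, -194.5, 230.9]
clock: 3.7
ee_pos: [448.4, -194.6, 230.9]
tool_rot: [-3.14, -0.0, 0.521]
w1 bench z 0.9683215662634836
2276 px [253.  17.] edge zt 33 top [445.2 419.6] [73.4 39.6] 7.9 all [447.2 418.4] [81.6 48.2] 8.4
4154 px [429.  29.] edge zt 89 top [652.7 447.8] [80.9 68.3] 23.4 all [650.3 451.6] [78.  80.1] 87.0
2729 px [240. 162.]  zt 47 top [458.5 246.5] [66.9 67.3] 53.2 all [458.5 246.5] [66.9 67.3] 53.2
5060 px [348. 232.]  zt 90 top [605.8 202. ] [60.7 50.3] 10.6 all [620.3 130.4] [ 77.7 215.7] 10.3
1139 px [209. 241.]  zt 26 top [418.8 128. ] [77.  25.7] 1.9 all [460.8 129.4] [161.1  25.7] 1.9
909 px [219. 319.]  zt 65 top [457.8   9.1] [54.7 19.2] 13.0 all [461.6   6.4] [59.8 26.8] 2.7
w2 bench z 0.8434028630407227
6742 px [406.  64.] edge zt 90 top [606.1 200.7] [62.1 50.4] 10.7 all [620.3 128.8] [ 78.1 209.6] 10.3
1560 px [251.  53.]  zt 26 top [442.  127.4] [124.4  24.8] 1.5 all [458.5 126.9] [157.1  25.7] 0.8
3321 px [260. 182.]  zt 103 top [462.5 -11.7] [57.8 57.9] 54.5 all [462.5 -11.6] [57.9 57.9] 5
[... 706 characters left out ...]
65.7 230.4] [63. 34.] 20.5
3619 px [114.  84.]  zt 102 top [462.7 -12.7] [59.  59.5] 0.0 all [463.  -12.7] [59.5 59.5] 0.0
1830 px [200. 157.]  zt 28 top [ 423.5 -132.6] [76.  36.7] 6.8 all [ 423.5 -132.6] [76.  36.7] 6.8
6163 px [421. 208.]  zt 40 top [ 513.6 -431.1] [168.9  84.6] 22.5 all [ 513.7 -430.6] [169.4  85.6] 22.4
5141 px [306. 201.]  zt 96 top [ 447.  -260.2] [80.9 61.2] 29.2 all [ 447.2 -260. ] [81.4 61.3] 29.2
924 px [503. 219.] edge zt 65 top [ 566.1 -595.1] [55.  24.7] 52.9 all [ 576.9 -617.2] [148.4  69.7] 52.8
pos [ 448.21 -195.02  230.95] rpy [-3.14 -0.    0.52] clk 3.75 shift if turn last [-0.03  0.06  0.03] shift if turn first [-0.03  0.06  0.03] turn [-0.   -0.    0.02]
```

View pics/w13.png

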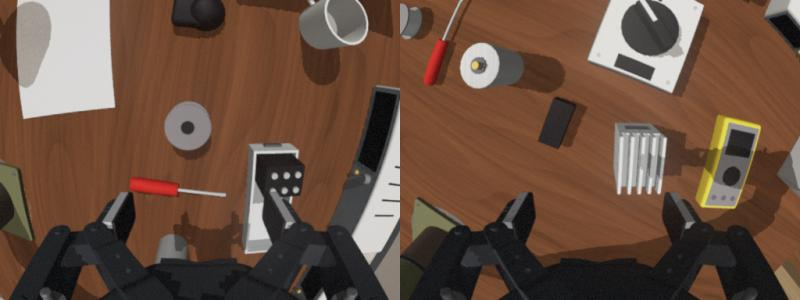

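The wrist views show the amplifier between the fingers (right half, (640,157)) and the tray with the converter at its near end (left half, (270,195)). The three looks agree to about 1 mm. Now I'll position over the amplifier and start down.

```bash
python3 -m pendant '[[[-0.0167,0.0279,0],[0,0,0.011],-1],[[-0.0167,0.0279,0],[0,0,0],-1],[[0,0,0.04],[0,0,0],-1],[[0,0,0.04],[0,0,0],-1],[[0,0,0.03],[0,0,0],-1],[[0,0,0],[0,0,0],-1]]' 60
python3 snap.py w4; python3 comps.py w4
python3 go.py 447 -260 45 29.2
```

```text
clock: 4.35
ee_pos: [443.9, -259.7, 118.1]
tool_rot: [-3.134, 0.003, 0.51]
wrist_force: [-0.1, 0.1, 0.3]
finger_gap: 85.3
gripper_force: 0.0
w4 bench z 0.758197306353793
10044 px [264.  29.] edge zt 53 top [ 572.6 -187.4] [ 65.5 129.7] 10.0 all [ 572.4 -187.4] [ 65.8 129.7] 10.0
3879 px [29. 54.] edge zt 92 top [473.1 -29.6] [57.  21.8] 31.6 all [468.8 -28.4] [60.1 28.5] 20.0
3369 px [118. 143.]  zt 27 top [ 423.8 -132.8] [75.4 37.1] 7.0 all [ 423.9 -132.8] [75.6 37.1] 7.0
11732 px [438. 209.]  zt 39 top [ 514.  -430.7] [167.9  85.5] 22.4 all [ 514.1 -430.6] [168.2  85.7] 22.4
12289 px [257. 206.]  zt 96 top [ 447.3 -260. ] [80.6 60.5] 29.0 all [ 447.4 -259.9] [81.  60.5] 29.0
pos [ 444.92 -260.87  120.1 ] rpy [-3.14  0.    0.51] clk 4.40 shift if turn last [0.   0.   0.08] shift if turn first [0.   0.   0.08] turn [-0.  0. -0.]
```

```bash
python3 -m pendant '[[[0.002,0,0.03],[0,0,0],-1],[[0,0,0.03],[0,0,0],-1],[[0,0,0.015],[0,0,0],-1],[[0,0,0],[0,0,0],-1],[[0,0,0],[0,0,0],1],[[0,0,0],[0,0,0],1],[[0,0,0],[0,0,0],1],[[0,0,0],[0,0,0],1]]' 60
python3 -m pendant '[[[0,0,0],[0,0,0],1],[[0,0,0],[0,0,0],1],[[0,0,0],[0,0,0],1]]'
```

```text
clock: 5.2
ee_pos: [447.6, -260.9, 48.1]
tool_rot: [3.141, -0.002, 0.507]
wrist_force: [-0.6, 1.8, 5.9]
finger_gap: 59.3
gripper_force: 66.1
clock: 5.5
ee_pos: [447.6, -260.9, 48.1]
tool_rot: [3.141, -0.002, 0.507]
wrist_force: [-1.8, 3.0, 6.4]
finger_gap: 59.3
gripper_force: 66.1
```

```bash
python3 -m pendant '[[[0,0,-0.02],[0,0,0],1],[[0,0,-0.03],[0,0,0],1],[[0,0,-0.04],[0,0,0],1],[[0,0,-0.03],[0,0,0],1],[[0,0,0],[0,0,-0.1],1],[[0,0,0],[0,0,-0.13],1],[[0,0,0],[0,0,-0.13],1],[[0,0,0],[0,0,-0.13],1]]'
python3 -m pendant '[[[0,0,0],[0,0,-0.13],1],[[0,0,0],[0,0,-0.13],1],[[0,0,0],[0,0,-0.13],1],[[0,0,0],[0,0,-0.13],1],[[0,0,0],[0,0,-0.13],1],[[0,0,0],[0,0,-0.104],1],[[0,0,0],[0,0,0],1]]'
python3 go.py 618.5 132 168 100.4
```

```text
clock: 6.3
ee_pos: [446.7, -261.2, 167.1]
tool_rot: [3.141, 0.0, 1.002]
wrist_force: [-0.0, -0.7, -5.7]
finger_gap: 59.2
gripper_force: 67.9
clock: 7.0
ee_pos: [446.6, -261.7, 166.8]
tool_rot: [-3.141, 0.0, 1.75]
wrist_force: [0.1, 0.4, -5.4]
finger_gap: 59.3
gripper_force: 67.7
pos [ 446.57 -261.66  166.82] rpy [-3.14  0.    1.75] clk 7.00 shift if turn last [ 0.36  0.24 -0.  ] shift if turn first [ 0.36  0.24 -0.  ] turn [-0.  0. -0.]
```

```bash
python3 -m pendant '[[[0.02,0.014,0],[0,0,0],1],[[0.0356,0.024,0],[0,0,0],1],[[0.0356,0.024,0],[0,0,0],1],[[0.0356,0.024,0],[0,0,0],1],[[0.0356,0.024,0],[0,0,0],1],[[0.0356,0.024,0],[0,0,0],1],[[0.0356,0.024,0],[0,0,0],1],[[0.0356,0.024,0],[0,0,0],1]]' |head -2
python3 -m pendant '[[[0.0356,0.024,0],[0,0,0],1],[[0.0356,0.024,0],[0,0,0],1],[[0.0156,0.010,0],[0,0,0],1],[[0,0,0],[0,0,0],1],[[0,0,0],[0,0,0],1]]'
python3 snap.py w5
python3 go.py 618.5 132 168 100.4
```

```text
clock: 7.8
ee_pos: [578.3, 37.5, 166.6]
clock: 8.3
ee_pos: [619.0, 131.3, 166.1]
tool_rot: [-3.14, 0.001, 1.749]
wrist_force: [-1.3, -0.7, -5.3]
finger_gap: 59.4
gripper_force: 67.7
pos [619.   129.83 166.12] rpy [-3.14  0.    1.75] clk 8.35 shift if turn last [ 0. -0. -0.] shift if turn first [ 0. -0. -0.] turn [-0.  0. -0.]
```

View pics/w5.png

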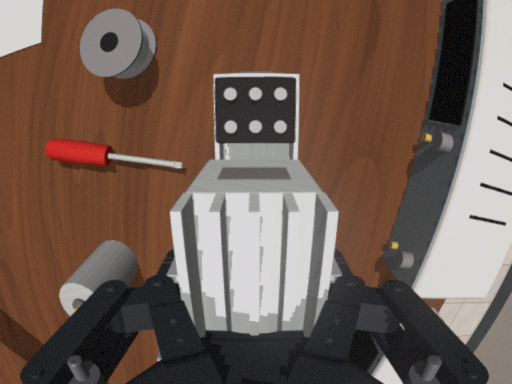

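The view shows the amplifier held upright and square to the tray, with the converter top at (255,110) and the tray's free floor behind the amplifier. I'll measure the held block against the converter and tray walls.

```bash
cat > rel.py <<'E'
import sys
from lib import *
n=sys.argv[1]; z=np.load(n+".npz"); c=dict(camera_matrix=z['K'],position=z['pos'],attitude=z['att'])
P=cloud(c,z['d'],True); th=np.radians(100.4); u=np.array([np.cos(th),np.sin(th)]); v=np.array([-u[1],u[0]])
O=np.array([620.3,128.8]); A=(P[...,:2]-O)@u; B=(P[...,:2]-O)@v; Z=P[...,2]
def show(name,m):
    m=m&np.isfinite(Z)
    if m.sum()<20: print(name,m.sum());return
    f=cv2.minAreaRect(P[m][:,:2].astype(np.float32))
    print(name,m.sum(),"A %.1f..%.1f B %.1f..%.1f Zmed %.1f"%(*np.percentile(A[m],[1,99]),*np.percentile(B[m],[1,99]),np.median(Z[m])),np.array(f[0]),np.array(f[1]),"%.1f"%f[2])
show("conv",(Z>80)&(Z<95)&(A>40)&(A<110)&(abs(B)<45))
show("wall +B",(Z>36)&(Z<44)&(abs(A)<110)&(B>20)&(B<50))
show("wall -B",(Z>36)&(Z<44)&(abs(A)<110)&(B<-20)&(B>-50))
show("wall +A",(Z>36)&(Z<44)&(A>98)&(A<120)&(abs(B)<45))
show("wall -A",(Z>36)&(Z<44)&(A<-95)&(A>-120)&(abs(B)<45))
if len(sys.argv)>3:
    a,b=map(float,sys.argv[2:4]); m=(Z>a)&(Z<b)&(A>-130)&(A<(48 if b<130 else 90))&(abs(B)<50); show("held",m)
E
python3 rel.py w5 195 225; python3 rel.py w1; python3 rel.py w2
```

```text
conv 5292 A 49.6..97.9 B -28.7..29.7 Zmed 89.8 [606.49 201.37] [60.39 49.05] 10.2
wall +B 199 A 27.1..105.0 B 20.8..37.9 Zmed 40.8 [578.79 188.13] [16.92 78.14] 9.0
wall -B 331 A 27.0..104.9 B -38.7..-21.7 Zmed 40.7 [637.75 198.96] [18.03 78.42] 10.4
wall +A 306 A 98.6..105.3 B -38.0..36.8 Zmed 40.7 [602.51 229.16] [76.47  6.83] 10.4
wall -A 0
held 13424 A -22.9..43.4 B -47.8..46.9 Zmed 213.2 [619.56 133.09] [99.99 79.18] 10.7
conv 2014 A 50.6..99.1 B -28.1..30.7 Zmed 89.7 [606.19 202.03] [61.44 50.25] 10.6
wall +B 673 A -104.4..105.8 B 21.0..38.3 Zmed 40.5 [591.35 123.41] [ 18.17 212.27] 10.3
wall -B 117 A 7.9..105.4 B -38.9..-20.5 Zmed 40.4 [643.23 190.15] [ 17.3  100.36] 15.8
wall +A 344 A 98.3..106.0 B -37.6..37.6 Zmed 40.4 [601.75 229.29] [76.64  8.12] 10.5
wall -A 120 A -105.5..-97.9 B -10.3..37.2 Zmed 40.0 [625.93  25.47] [48.98  9.23] 5.3
conv 1963 A 48.4..96.1 B -27.8..31.1 Zmed 89.6 [606.06 200.7 ] [62.07 50.36] 10.7
wall +B 940 A -103.3..102.0 B 22.7..38.6 Zmed 40.3 [591.37 123.15] [ 18.63 208.97] 10.4
wall -B 573 A -104.2..49.2 B -38.7..-21.9 Zmed 40.1 [654.98 108.25] [ 18.61 156.09] 9.6
wall +A 34 A 98.0..104.0 B 24.4..38.6 Zmed 40.0 [571.39 222.37] [15.64  5.15] 15.8
wall -A 239 A -104.7..-95.5 B -37.6..37.9 Zmed 40.4 [638.34  30.33] [77.16  9.56] 10.2
```

```bash
cat >> rel.py <<'E'
    show("held far end",m&(A>34)&(abs(B)<40))
E
python3 rel.py w5 195 225 | tail -1
python3 -m pendant '[[[0,0.001,0.03],[0,0,0],1],[[0,0,0.03],[0,0,0],1],[[0,0,0.01],[0,0,0],1],[[0,0,0],[0,0,0],1]]'
python3 go.py 619.9 131 52 100.4
```

```text
held far end 2908 A 34.1..43.6 B -28.5..31.0 Zmed 211.9 [611.99 166.9 ] [60.56  9.92] 10.4
clock: 8.75
ee_pos: [619.3, 129.8, 94.9]
tool_rot: [-3.137, 0.001, 1.748]
wrist_force: [0.8, 0.3, -4.6]
finger_gap: 59.8
gripper_force: 67.4
pos [619.26 129.83  94.94] rpy [-3.14  0.    1.75] clk 8.75 shift if turn last [0.   0.   0.04] shift if turn first [0.   0.   0.04] turn [-0.  0. -0.]
```

```bash
python3 -m pendant '[[[0,0.0005,0.015],[0,0,0],1],[[0,0,0.014],[0,0,0],1],[[0,0,0.008],[0,0,0],1],[[0,0,0.001],[0,0,0],1],[[0,0,0],[0,0,0],1]]'
python3 -m pendant '[[[0,0,0.002],[0,0,0],1],[[0,0,0.0015],[0,0,0],1],[[0,0,0],[0,0,0],1]]'
```

```text
clock: 9.25
ee_pos: [621.3, 131.8, 58.1]
tool_rot: [-3.141, -0.0, 1.75]
wrist_force: [-0.3, 0.2, -5.9]
finger_gap: 59.2
gripper_force: 67.8
clock: 9.55
ee_pos: [621.4, 131.8, 54.9]
tool_rot: [3.141, -0.0, 1.75]
wrist_force: [0.2, -0.1, -5.6]
finger_gap: 59.6
gripper_force: 67.8
```

```bash
python3 -m pendant '[[[0,-0.0005,0.0015],[0,0,0],1],[[0,0,0],[0,0,0],1]]'|sed -n '2p;4p'
python3 -m pendant '[[[0,0,0.0015],[0,0,0],1],[[0,0,0],[0,0,0],1]]'|sed -n '2p;4p'
python3 -m pendant '[[[0,0,0.0007],[0,0,0],1],[[0,0,0],[0,0,0],1]]'|sed -n '2p;4p'
```

```text
ee_pos: [620.7, 131.7, 53.2]
wrist_force: [-0.4, 0.2, -5.5]
ee_pos: [621.0, 131.6, 52.2]
wrist_force: [-1.5, -0.5, -1.5]
ee_pos: [621.0, 131.6, 52.2]
wrist_force: [-2.6, -0.6, 5.1]
```

```bash
python3 -m pendant '[[[0.002,0,-0.001],[0,0,0],1],[[0.002,0,0],[0,0,0],1],[[0,0,0],[0,0,0],1]]'|sed -n '2p;4p'
python3 -m pendant '[[[0.001,0,0],[0,0,0],1],[[0,0,0],[0,0,0],1]]'|sed -n '2p;4p'
python3 -m pendant '[[[0.001,0,0],[0,0,0],1],[[0,0,0],[0,0,0],1]]'|sed -n '2p;4p'
python3 snap.py w6; python3 rel.py w6 90 106
```

```text
ee_pos: [620.6, 135.2, 52.2]
wrist_force: [-0.0, -3.2, -0.8]
ee_pos: [620.6, 136.0, 52.3]
wrist_force: [0.2, -2.9, 0.4]
ee_pos: [620.2, 137.5, 52.2]
wrist_force: [1.3, -3.1, 0.4]
conv 21985 A 43.6..98.3 B -28.6..29.3 Zmed 89.8 [607.97 197.27] [62.04 59.03] 10.4
wall +B 57 A 104.4..105.3 B 20.3..36.8 Zmed 40.8 [573.29 226.8 ] [16.56  0.91] 10.0
wall -B 58 A 104.2..105.2 B -38.1..-20.5 Zmed 40.6 [630.11 237.03] [18.   1.1] 10.1
wall +A 253 A 104.3..105.3 B -37.4..36.1 Zmed 40.7 [602.04 232.02] [75.01  1.11] 10.1
wall -A 0
held 8898 A -10.5..47.5 B -45.5..45.3 Zmed 99.6 [617.76 142.46] [99.93 68.22] 10.4
held far end 2554 A 34.2..47.8 B -30.7..28.9 Zmed 99.5 [613.69 169.27] [60.72 13.99] 10.4
```

View pics/w6.png

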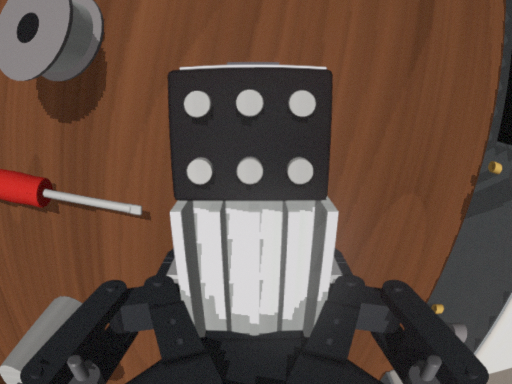

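The amplifier is in the tray with its far edge at row ~200, almost at the converter, and the push force is still only sliding friction. I'll push on until the force rises.

```bash
for i in 1; do
python3 -m pendant '[[[0.001,0,0],[0,0,0],1],[[0,0,0],[0,0,0],1]]'|sed -n '2p;4p'
python3 -m pendant '[[[0.001,0,0],[0,0,0],1],[[0,0,0],[0,0,0],1]]'|sed -n '2p;4p'
done
python3 -c "
from lib import *
z=np.load('w6.npz'); c=dict(camera_matrix=z['K'],position=z['pos'],attitude=z['att'])
P=cloud(c,z['d'],True);th=np.radians(100.4);u=np.array([np.cos(th),np.sin(th)])
for col in (215,250,270):
  print([(rr,round(float((P[rr,col,:2]-[620.3,128.8])@u),1),round(float(P[rr,col,2]),0)) for rr in range(192,210,2)])"
```

```text
ee_pos: [620.2, 137.6, 52.3]
wrist_force: [1.9, -5.0, 1.6]
ee_pos: [620.1, 137.8, 52.3]
wrist_force: [1.4, -5.9, 0.8]
[(192, 53.0, 90.0), (194, 52.3, 90.0), (196, 51.4, 90.0), (198, 50.1, 88.0), (200, 48.7, 87.0), (202, 48.8, 89.0), (204, 48.9, 92.0), (206, 48.8, 94.0), (208, 49.2, 97.0)]
[(192, 52.8, 89.0), (194, 52.0, 89.0), (196, 51.1, 89.0), (198, 50.4, 89.0), (200, 49.0, 88.0), (202, 49.4, 91.0), (204, 48.9, 92.0), (206, nan, nan), (208, 49.0, 96.0)]
[(192, 52.7, 89.0), (194, 51.8, 89.0), (196, 51.3, 90.0), (198, 50.2, 89.0), (200, 45.4, 77.0), (202, 44.7, 78.0), (204, 44.2, 79.0), (206, 42.7, 78.0), (208, 42.0, 78.0)]
```

```bash
python3 -m pendant '[[[0.001,0,0],[0,0,0],1],[[0,0,0],[0,0,0],1]]'|sed -n '2p;4p'
python3 -m pendant '[[[0,0,0],[0,0,0],0.3],[[0,0,0],[0,0,0],-0.2],[[0,0,0],[0,0,0],-1],[[0,0,0],[0,0,0],-1],[[0,0,0],[0,0,0],-1],[[0,0,-0.01],[0,0,0],-1],[[0,0,-0.04],[0,0,0],-1],[[0,0,-0.04],[0,0,0],-1]]'
python3 snap.py w7; python3 rel.py w7 85 106
python3 -m pendant '[[[0,0,-0.03],[0,0,0],-1],[[-0.0238,-0.0364,0],[0,0,0],-1],[[-0.0238,-0.0364,0],[0,0,0],-1],[[-0.0238,-0.0364,0],[0,0,0],-1],[[-0.0238,-0.0364,0],[0,0,0],-1],[[-0.0238,-0.0364,0],[0,0,0],-1],[[0,0,0],[0,0,0],-1]]'|sed -n 2p
python3 snap.py w8;python3 comps.py w8; python3 go.py 462.6 -12.2 50 100.4
```

```text
ee_pos: [619.9, 138.4, 52.3]
wrist_force: [1.2, -6.2, 1.5]
clock: 12.3
ee_pos: [618.4, 140.9, 142.9]
tool_rot: [-3.14, -0.0, 1.75]
wrist_force: [0.7, 1.4, 0.4]
finger_gap: 85.7
gripper_force: 0.0
conv 6764 A 44.3..98.8 B -28.7..29.7 Zmed 89.8 [607.57 197.34] [61.59 59.25] 10.5
wall +B 314 A -104.3..105.1 B 20.2..37.7 Zmed 40.7 [591.88 123.8 ] [ 17.86 209.84] 10.3
wall -B 500 A -104.2..104.9 B -38.5..-20.8 Zmed 40.6 [649.34 134.29] [ 19.01 209.79] 10.4
wall +A 410 A 99.3..105.1 B -38.1..36.8 Zmed 40.7 [602.3  230.22] [75.3   6.35] 8.4
wall -A 463 A -105.1..-95.7 B -37.9..37.5 Zmed 40.4 [638.7   30.22] [76.43 10.02] 10.5
held 3847 A -29.4..47.3 B -30.4..29.0 Zmed 99.5 [619.45 137.49] [60.64 78.66] 10.0
held far end 806 A 34.1..47.8 B -30.4..28.9 Zmed 99.6 [613.66 169.26] [60.   13.97] 10.4
ee_pos: [455.4, -13.7, 172.6]
w8 bench z 0.820583463803132
12988 px [442.  72.] edge zt 99 top [616.  153.6] [ 62.5 111.9] 10.3 all [621.9 120. ] [ 78.5 191.6] 10.3
2199 px [255.  37.]  zt 26 top [442.3 127.1] [124.8  24.8] 1.3 all [460.4 127.8] [161.1  25.6] 1.5
5188 px [264. 194.]  zt 103 top [462.2 -11.4] [58.3 58.8] 58.2 all [462.3 -11.4] [58.5 58.8] 58.2
1914 px [212. 268.]  zt 28 top [ 423.5 -131.7] [75.2 37. ] 6.9 all [ 423.6 -131.7] [75.3 37.2] 6.9
599 px [402. 282.]  zt 52 top [ 660.5 -113.2] [34.2 16.5] 9.8 all [ 655.6 -109. ] [16.6 44.2] 84.1
2593 px [319. 307.]  zt 53 top [ 563.5 -162.2] [56.6 80.7] 8.5 all [ 563.9 -163.8] [56.7 84.3] 9.8
267 px [390. 348.]  zt 52 top [ 669.1 -189.9] [34.8 91.2] 23.6 all [ 669.1 -189.9] [34.8 91.2] 23.6
pos [459.1  -11.11 172.77] rpy [-3.14  0.    1.75] clk 13.10 shift if turn last [-0.    0.    0.12] shift if turn first [-0.    0.    0.12] turn [-0.    0.   -0.01]
```

View pics/w7.png

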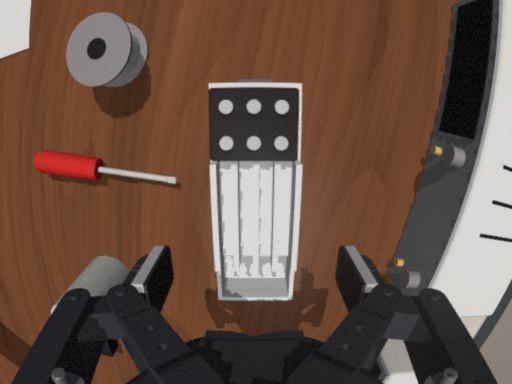

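The amplifier stands against the converter (rows 155–275 in the tray) and the can-sized free space is at the near end. Next: the can.

```bash
python3 -m pendant '[[[0,0.002,0.03],[0,0,0],-1],[[0,0,0.02],[0,0,0],-1],[[0,0,0],[0,0,0],-1],[[0,0,0],[0,0,0],-1]]'|sed -n '2p'
python3 snap.py w9;python3 comps.py w9|grep 'zt 10'; python3 go.py 462.4 -11.7 52 100.4
```

```text
ee_pos: [464.2, -7.8, 122.4]
8274 px [251. 222.]  zt 103 top [462.5 -11.4] [58.8 59.4] 37.6 all [462.5 -11.4] [58.8 59.5] 37.6
pos [464.39  -7.98 122.79] rpy [ 3.14 -0.    1.75] clk 13.55 shift if turn last [-0.   -0.    0.07] shift if turn first [-0.   -0.    0.07] turn [ 0. -0. -0.]
```

```bash
python3 -m pendant '[[[-0.003,-0.002,0.005],[0,0,0],-1],[[0,0,0.03],[0,0,0],-1],[[0,0,0.03],[0,0,0],-1],[[0,0,0.005],[0,0,0],-1],[[0,0,0],[0,0,0],-1]]'|sed -n '2p;4p'
python3 -m pendant '[[[0,0,0],[0,0,0],1],[[0,0,0],[0,0,0],1],[[0,0,0],[0,0,0],1],[[0,0,0],[0,0,0],1],[[0,0,0],[0,0,0],1],[[0,0,0],[0,0,0],1]]' 50
python3 -m pendant '[[[0,0,-0.02],[0,0,0],1],[[0,0,-0.04],[0,0,0],1],[[0,0,-0.04],[0,0,0],1],[[0,0,-0.03],[0,0,0],1],[[0,0,0],[0,0,0],1]]'
python3 go.py 631.5 64 180 100.4
```

```text
ee_pos: [461.6, -12.1, 52.0]
wrist_force: [0.4, -0.1, 0.0]
clock: 14.65
ee_pos: [462.9, -12.0, 53.6]
tool_rot: [3.139, 0.0, 1.75]
wrist_force: [-0.3, 0.9, 5.9]
finger_gap: 58.8
gripper_force: 52.6
clock: 15.15
ee_pos: [464.2, -12.0, 186.0]
tool_rot: [3.133, 0.001, 1.749]
wrist_force: [0.1, -0.4, -3.8]
finger_gap: 58.5
gripper_force: 56.2
pos [464.17 -12.02 186.03] rpy [3.13 0.   1.75] clk 15.15 shift if turn last [0.05 0.18 0.01] shift if turn first [0.04 0.18 0.01] turn [ 0.01  0.   -0.  ]
```

```bash
python3 -m pendant '[[[0.0089,0.0358,0],[0,0,0],1],[[0.0089,0.0358,0],[0,0,0],1],[[0.0089,0.0358,0],[0,0,0],1],[[0.0089,0.0358,0],[0,0,0],1],[[0.0089,0.0358,0],[0,0,0],1],[[0,0,0],[0,0,0],1],[[0,0,0],[0,0,0],1],[[0,0,0],[0,0,0],1]]'
python3 snap.py w10; python3 rel.py w10 222 250
python3 go.py 632.4 64.3 62 100.4
```

```text
clock: 15.95
ee_pos: [628.1, 62.8, 180.8]
tool_rot: [-3.138, 0.0, 1.749]
wrist_force: [0.5, -1.1, -3.1]
finger_gap: 58.3
gripper_force: 56.3
conv 4152 A 46.3..94.0 B -28.7..29.6 Zmed 89.7 [607.59 195.3 ] [60.39 55.02] 10.5
wall +B 388 A -70.7..102.5 B 33.4..37.9 Zmed 40.7 [581.81 138.07] [  4.3  176.69] 11.0
wall -B 330 A -88.1..103.6 B -38.4..-33.9 Zmed 40.7 [654.77 142.29] [  4.24 195.6 ] 10.1
wall +A 28 A 98.3..104.8 B -37.8..37.0 Zmed 40.6 [602.35 228.69] [74.86  6.27] 10.7
wall -A 0
held 16719 A -82.3..-36.7 B -48.9..48.5 Zmed 228.3 [631.41  69.16] [100.34  50.13] 8.9
held far end 0
pos [628.34  62.66 181.2 ] rpy [-3.14  0.    1.75] clk 16.00 shift if turn last [0.   0.   0.12] shift if turn first [0.   0.   0.12] turn [-0.  0. -0.]
```

View pics/w10.png

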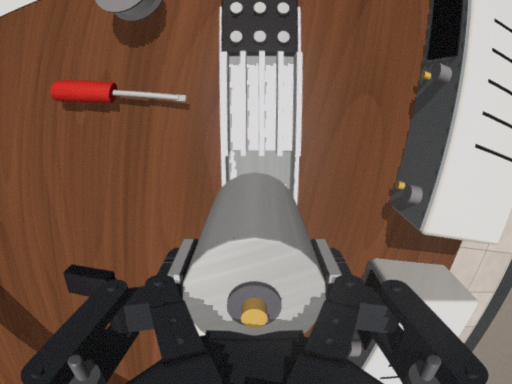

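The can hangs upright at (255,270), slightly left of the tray's midline (walls at columns 222 and 299), needing ~4 mm in tool +y. I'll correct and lower.

```bash
python3 -m pendant '[[[0.001,0.004,0.01],[0,0,0],1],[[0,0,0.03],[0,0,0],1],[[0,0,0.03],[0,0,0],1],[[0,0,0.01],[0,0,0],1],[[0,0,0],[0,0,0],1],[[0,0,0],[0,0,0],1]]'
python3 go.py 632.4 65 58 100.4; python3 snap.py w11; python3 rel.py w11 145 165|grep -v wall
```

```text
clock: 16.6
ee_pos: [634.7, 65.3, 102.9]
tool_rot: [3.14, 0.0, 1.75]
wrist_force: [0.6, 0.4, -3.6]
finger_gap: 59.1
gripper_force: 56.3
pos [634.69  65.35 102.93] rpy [3.14 0.   1.75] clk 16.60 shift if turn last [ 0.   -0.    0.04] shift if turn first [ 0.   -0.    0.04] turn [ 0.  0. -0.]
conv 4061 A 41.6..68.6 B -28.3..29.5 Zmed 89.7 [609.77 182.56] [60.5 30.2] 9.6
held 15838 A -81.2..-35.5 B -48.6..48.3 Zmed 150.3 [630.99  70.45] [100.03  50.28] 10.8
held far end 0
```

```bash
python3 -m pendant '[[[0,-0.0022,0.015],[0,0,0],1],[[0,0,0.015],[0,0,0],1],[[0,0,0.01],[0,0,0],1],[[0,0,0.001],[0,0,0],1],[[0,0,0],[0,0,0],1]]'|sed -n '2p;4p'
python3 -m pendant '[[[0,0,0.0015],[0,0,0],1],[[0,0,0],[0,0,0],1]]'|sed -n '2p;4p'
python3 -m pendant '[[[0,0,0.0015],[0,0,0],1],[[0,0,0],[0,0,0],1]]'|sed -n '2p;4p'
```

```text
ee_pos: [631.8, 65.1, 61.0]
wrist_force: [0.2, 0.4, -3.8]
ee_pos: [632.1, 65.1, 60.0]
wrist_force: [-0.6, -0.0, -2.6]
ee_pos: [631.7, 65.1, 58.1]
wrist_force: [-1.4, 0.3, -3.4]
```

```bash
python3 -m pendant '[[[0,0,0.001],[0,0,0],1],[[0,0,0],[0,0,0],1]]'|sed -n '2p;4p'
python3 -m pendant '[[[0,0,0.001],[0,0,0],1],[[0,0,0],[0,0,0],1]]'|sed -n '2p;4p'
```

```text
ee_pos: [631.9, 65.1, 57.7]
wrist_force: [0.0, 0.4, 1.1]
ee_pos: [631.9, 65.1, 57.6]
wrist_force: [-3.7, -0.4, 10.0]
```

```bash
python3 -m pendant '[[[0.0015,0,-0.001],[0,0,0],1],[[0.0015,0,0],[0,0,0],1],[[0,0,0],[0,0,0],1]]'|sed -n '2p;4p'
python3 -m pendant '[[[0.001,0,0],[0,0,0],1],[[0,0,0],[0,0,0],1]]'|sed -n '2p;4p'
python3 -m pendant '[[[0.001,0,0],[0,0,0],1],[[0,0,0],[0,0,0],1]]'|sed -n '2p;4p'
python3 -m pendant '[[[0.001,0,0],[0,0,0],1],[[0,0,0],[0,0,0],1]]'|sed -n '2p;4p'
```

```text
ee_pos: [631.7, 66.3, 57.7]
wrist_force: [-1.0, -5.0, 5.6]
ee_pos: [631.7, 66.5, 57.7]
wrist_force: [-0.5, -5.0, 6.6]
ee_pos: [631.6, 67.7, 57.8]
wrist_force: [0.2, -5.2, 4.7]
ee_pos: [631.5, 68.8, 57.7]
wrist_force: [-0.7, -5.2, 7.2]
```

```bash
python3 -m pendant '[[[0.001,0,-0.0007],[0,0,0],1],[[0,0,0],[0,0,0],1]]'|sed -n '2p;4p'
python3 -m pendant '[[[0.001,0,0],[0,0,0],1],[[0,0,0],[0,0,0],1]]'|sed -n '2p;4p'
python3 -m pendant '[[[0.001,0,0],[0,0,0],1],[[0,0,0],[0,0,0],1]]'|sed -n '2p;4p'
```

```text
ee_pos: [631.2, 69.5, 57.7]
wrist_force: [0.5, -5.2, 0.9]
ee_pos: [631.2, 69.6, 57.7]
wrist_force: [0.8, -7.9, 1.6]
ee_pos: [631.2, 69.7, 57.8]
wrist_force: [0.8, -8.5, 1.6]
```

```bash
python3 -m pendant '[[[0,0,0],[0,0,0],0.3],[[0,0,0],[0,0,0],-0.2],[[0,0,0],[0,0,0],-1],[[0,0,0],[0,0,0],-1],[[0,0,0],[0,0,0],-1],[[0,0,-0.01],[0,0,0],-1],[[0,0,-0.04],[0,0,0],-1],[[0,0,-0.04],[0,0,0],-1]]'
python3 -m pendant '[[[-0.02,0,-0.04],[0,0,0],-1],[[-0.04,0,-0.02],[0,0,0],-1],[[-0.04,0,0],[0,0,0],-1],[[0,0,0],[0,0,0],-1]]'
python3 snap.py w12; python3 rel.py w12 98 112; python3 comps.py w12
```

```text
clock: 20.25
ee_pos: [629.3, 74.5, 148.6]
tool_rot: [-3.14, -0.001, 1.75]
wrist_force: [0.9, 0.1, 0.4]
finger_gap: 85.9
gripper_force: 0.0
clock: 20.65
ee_pos: [648.9, -33.8, 210.0]
tool_rot: [3.139, 0.007, 1.74]
wrist_force: [-0.9, -0.8, 0.3]
finger_gap: 85.6
gripper_force: 0.0
conv 0
wall +B 363 A -104.3..20.3 B 21.3..37.9 Zmed 40.7 [597.72  82.81] [ 17.07 127.33] 12.0
wall -B 345 A -104.9..10.7 B -38.4..-21.3 Zmed 40.7 [660.71  90.34] [ 16.97 119.53] 6.3
wall +A 0
wall -A 274 A -104.9..-95.4 B -37.1..37.0 Zmed 40.7 [638.34  30.17] [74.38  9.56] 10.5
held 4655 A -87.6..-0.5 B -29.4..28.8 Zmed 104.6 [628.38  85.7 ] [60.59 90.89] 10.0
held far end 0
w12 bench z 0.811654988275393
7787 px [254.  53.] edge zt 106 top [628.4  85.7] [60.6 90.9] 10.0 all [628.2  86.4] [ 76.5 130.5] 10.1
1230 px [102.  16.]  zt 26 top [443.3 127.2] [126.7  25.1] 1.6 all [459.  127.7] [158.4  25.6] 1.8
1247 px [ 81. 213.]  zt 28 top [ 424.1 -131.6] [75.6 36.6] 7.1 all [ 424.1 -131.6] [75.6 36.6] 7.1
10086 px [215. 270.]  zt 70 top [ 614.8 -178.6] [77.2 79.3] 70.7 all [ 614.9 -179. ] [149.6 130.9] 9.9
924 px [118. 366.] edge zt 40 top [ 472.1 -441. ] [84.4 73.2] 23.4 all [ 472.1 -441. ] [84.3 73.6] 23.1
```

View pics/w12.png

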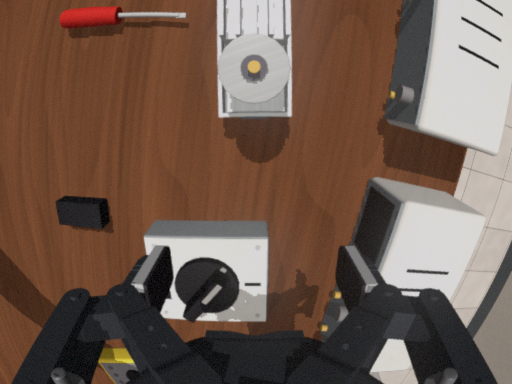

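The can stands in the tray against the amplifier (254,67). The dial is at (207,288) with the white stripe near (210,293) and the index line at (253,284). I'll measure the bar direction by depth and colour.

```bash
cat > dial.py <<'E'
import sys
from lib import *
n=sys.argv[1]; z=np.load(n+".npz"); c=dict(camera_matrix=z['K'],position=z['pos'],attitude=z['att'])
P=cloud(c,z['d'],True); Z=P[...,2]; p=z['p'].astype(int); C=np.array([614.4,-179.3])
near=np.hypot(P[...,0]-C[0],P[...,1]-C[1])<50
top=near&(Z>85)&(Z<97)
f=cv2.minAreaRect(P[top][:,:2].astype(np.float32)); print("bar",top.sum(),f,"z",np.median(Z[top]))
w=top&(p.min(-1)>130); q=P[w]; print("white",w.sum(),q.mean(0)); 
fw=cv2.minAreaRect(q[:,:2].astype(np.float32)); print("stripe",fw)
d=q[:,:2].mean(0)-C; print("pointer yaw from centre %.1f"%np.degrees(np.arctan2(d[1],d[0])))
ln=near_=(np.hypot(P[...,0]-C[0],P[...,1]-C[1])>44)&(np.hypot(P[...,0]-C[0],P[...,1]-C[1])<68)&(Z>47)&(Z<57)&(p.max(-1)<90)&(P[...,0]>C[0]+30)
if ln.sum(): m=P[ln][:,:2].mean(0)-C; print("index",ln.sum(),"yaw %.1f"%np.degrees(np.arctan2(m[1],m[0])),np.hypot(*m))
E
python3 dial.py w12; python3 dial.py w3; python3 go.py 614.4 -179.3 210 100
```

```text
bar 745 ((614.572021484375, -179.5693817138672), (72.50119018554688, 16.824922561645508), 61.251251220703125) z 91.76702051200925
white 110 [ 622.74 -164.79   92.4 ]
stripe ((616.5579223632812, -180.75680541992188), (67.41880798339844, 15.346305847167969), 56.47520065307617)
pointer yaw from centre 60.1
index 15 yaw 9.2 55.957804045378076
bar 1144 ((614.1392822265625, -179.97840881347656), (69.64968872070312, 16.88094139099121), 61.49421310424805) z 91.54473973013381
white 211 [ 622.76 -164.44   92.2 ]
stripe ((623.1683959960938, -163.27743530273438), (33.34918975830078, 10.526190757751465), 70.6714859008789)
pointer yaw from centre 60.6
index 3 yaw 8.6 47.88885266644024
pos [648.22 -29.14 209.08] rpy [3.14 0.   1.74] clk 20.70 shift if turn last [-0.14 -0.06 -0.  ] shift if turn first [-0.14 -0.06 -0.  ] turn [ 0.  0. -0.]
```

```bash
python3 -m pendant '[[[-0.0356,-0.0149,0],[0,0,0],-1],[[-0.0356,-0.0149,0],[0,0,0],-1],[[-0.0356,-0.0149,0],[0,0,0],-1],[[-0.0356,-0.0149,0],[0,0,0],-1],[[0,0,0],[0,0,0.135],-0.5],[[0,0,0],[0,0,0.135],-0.2],[[0,0,0],[0,0,0.135],-0.2],[[0,0,0],[0,0,0.135],-0.2]]'|sed -n '2,3p'
python3 -m pendant '[[[0,0,0.02],[0,0,0.136],-0.2],[[0,0,0.04],[0,0,0],-0.2],[[0,0,0.02],[0,0,0],-0.2],[[0,0,0],[0,0,0],-0.2],[[0,0,0],[0,0,0],-0.2]]'
python3 snap.py w13;python3 dial.py w13; python3 go.py 614.4 -179.6 67 61.3
```

```text
ee_pos: [614.8, -173.1, 207.8]
tool_rot: [-3.141, -0.002, 1.206]
clock: 22.0
ee_pos: [615.1, -174.1, 128.2]
tool_rot: [-3.142, -0.001, 1.075]
wrist_force: [-0.2, -0.0, 0.6]
finger_gap: 51.4
gripper_force: 0.0
bar 2263 ((614.9559326171875, -179.67874145507812), (70.916748046875, 15.821917533874512), 61.29385757446289) z 91.72173209378204
white 488 [ 622.32 -165.25   92.26]
stripe ((612.327880859375, -179.20709228515625), (69.26141357421875, 10.712798118591309), 62.18375015258789)
pointer yaw from centre 60.6
index 103 yaw 9.4 56.299116425107684
pos [ 615.74 -174.7   129.06] rpy [ 3.14 -0.    1.07] clk 22.05 shift if turn last [-0.01  0.    0.06] shift if turn first [-0.    0.    0.06] turn [ 0. -0.  0.]
```

```bash
python3 -m pendant '[[[-0.0045,0.0015,0.01],[0,0,0.004],-0.2],[[0,0,0.02],[0,0,0],-0.2],[[0,0,0.015],[0,0,0],-0.2],[[0,0,0.005],[0,0,0],-0.2],[[0,0,0],[0,0,0],-0.2]]'
python3 go.py 614.6 -179.6 67 61.3
```

```text
clock: 22.55
ee_pos: [613.3, -179.8, 77.0]
tool_rot: [-3.14, 0.0, 1.07]
wrist_force: [-0.3, -0.1, 1.2]
finger_gap: 50.8
gripper_force: 0.0
pos [ 613.32 -179.77   77.03] rpy [-3.14  0.    1.07] clk 22.55 shift if turn last [0.   0.   0.01] shift if turn first [0.   0.   0.01] turn [-0.  0. -0.]
```

```bash
python3 -m pendant '[[[0.001,0.001,0.006],[0,0,0],-0.2],[[0,0,0.003],[0,0,0],-0.2],[[0,0,0],[0,0,0],-0.2]]'|sed -n '2,4p'
python3 -m pendant '[[[0,0,0],[0,0,0],1],[[0,0,0],[0,0,0],1],[[0,0,0],[0,0,0],1],[[0,0,0],[0,0,0],1],[[0,0,0],[0,0,0],1],[[0,0,0],[0,0,0],1]]' 40
```

```text
ee_pos: [615.1, -179.4, 68.6]
tool_rot: [-3.141, -0.0, 1.07]
wrist_force: [-0.1, 0.0, 0.5]
clock: 23.45
ee_pos: [615.1, -179.5, 69.1]
tool_rot: [-3.141, -0.0, 1.07]
wrist_force: [-1.5, 0.9, 5.6]
finger_gap: 15.3
gripper_force: 42.0
```

```bash
python3 -m pendant '[[[0,0,0],[0,0,0.08],1],[[0,0,0],[0,0,0.12],1],[[0,0,0],[0,0,0.12],1],[[0,0,0],[0,0,0.12],1],[[0,0,0],[0,0,0.12],1],[[0,0,0],[0,0,0.12],1],[[0,0,0],[0,0,0.12],1],[[0,0,0],[0,0,0.08],1]]'
python3 -m pendant '[[[0,0,0],[0,0,0.019],1],[[0,0,0],[0,0,0],1],[[0,0,0],[0,0,0],1]]'; python3 snap.py w14; python3 dial.py w14
```

```text
clock: 24.25
ee_pos: [615.0, -179.3, 69.2]
tool_rot: [-3.141, 0.0, 0.186]
wrist_force: [-1.6, 1.5, 5.9]
finger_gap: 15.0
gripper_force: 42.1
clock: 24.55
ee_pos: [614.9, -179.3, 69.2]
tool_rot: [-3.141, 0.0, 0.171]
wrist_force: [-1.8, 1.3, 4.9]
finger_gap: 15.2
gripper_force: 42.1
bar 4767 ((615.6199951171875, -177.9058074951172), (40.04419708251953, 69.77041625976562), 80.906005859375) z 91.70887296770769
white 838 [ 633.83 -176.35   92.33]
stripe ((615.0542602539062, -178.27272033691406), (67.90278625488281, 7.479269981384277), 5.9627861976623535)
pointer yaw from centre 8.6
index 237 yaw 9.2 56.19876982906336
```

Release, rise and check from above.

```bash
python3 -m pendant '[[[0,0,0],[0,0,0],0.5],[[0,0,0],[0,0,0],-0.2],[[0,0,0],[0,0,0],-0.2],[[0,0,0],[0,0,0],-0.2],[[0,0,-0.02],[0,0,0],-0.2],[[0,0,-0.04],[0,0,0],-0.2],[[0,0,-0.05],[0,0,0],-0.2],[[0,0,0],[0,0,0],-0.2]]'
python3 snap.py w15; python3 dial.py w15
python3 - <<'E'
from station import r
from lib import *
for n in("top","scene"):
    c=r.get_calibration(n);p,d=r.snapshot(n); cv2.imwrite(f"pics/{n}1.png",p[:,:,::-1]); np.savez(n+"1.npz",p=p,d=d,K=c['camera_matrix'],pos=c['position'],att=c['attitude'])
a=cv2.resize(cv2.imread('pics/scene1.png')[130:280,150:400],(800,480),interpolation=cv2.INTER_CUBIC); cv2.imwrite('pics/sc1z.png',a)
E
```

```text
clock: 25.4
ee_pos: [619.2, -182.3, 185.6]
tool_rot: [3.134, -0.011, 0.17]
wrist_force: [1.5, -0.5, 0.3]
finger_gap: 51.4
gripper_force: 0.0
bar 1445 ((615.35986328125, -179.84837341308594), (68.66783905029297, 15.589974403381348), 9.944706916809082) z 91.65586932369078
white 313 [ 631.79 -176.92   92.24]
stripe ((616.498779296875, -180.7757110595703), (65.22709655761719, 8.666057586669922), 14.612587928771973)
pointer yaw from centre 7.8
index 56 yaw 9.1 55.99418162956467
```

View pics/sc1z.png

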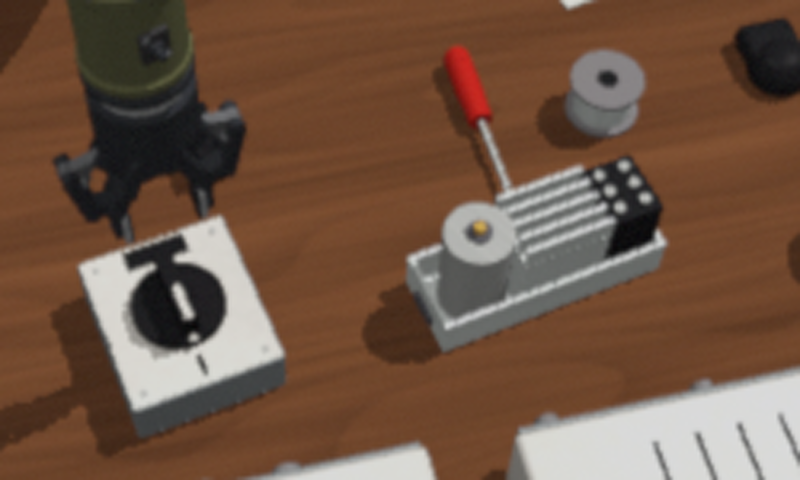

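The scene view shows all three standing flat in one row in the tray, and the dial pointer (190,310) in line with the index line (203,365). I'll do a last offline check of the gaps from pictures already taken.

Run:
```python
from lib import *
th=np.radians(100.4);u=np.array([np.cos(th),np.sin(th)]);v=np.array([-u[1],u[0]])
for n,fish in(("w7",1),("w12",1),("scene1",0)):
    z=np.load(n+".npz"); c=dict(camera_matrix=z['K'],position=z['pos'],attitude=z['att'])
    P=cloud(c,z['d'],fish); Q=P[...,:2]-[620.3,128.8]; A=Q@u;B=Q@v;Z=P[...,2];p=z['p'].max(-1)
    b=abs(B)<25
    amp=b&(Z>97)&(Z<101.5)&(A>-31)&(A<60); con=b&(Z>87)&(Z<92)&(A>40)&(A<110)
    can=(abs(B)<35)&(Z>101.8)&(Z<108)&(A<-20)&(A>-110)
    for k,m in(("amp",amp),("conv",con),("can",can)):
        if m.sum()>15:
            print(n,k,m.sum(),"A",np.percentile(A[m],[.5,99.5]),"Z",np.percentile(Z[m],[5,95]), cv2.minEnclosingCircle(Q[m].astype(np.float32)) if k=="can" else "")
            if k=="can": print("  A,B mid",(A[m].min()+A[m].max())/2,(B[m].min()+B[m].max())/2)
```

```text
w7 amp 1941 A [-29.94  49.18] Z [ 98.54 100.74] 
w7 conv 4692 A [49.16 99.13] Z [88.55 90.85] 
w12 amp 506 A [-30.42   1.1 ] Z [ 98.31 100.82] 
w12 can 3682 A [-88.49 -32.33] Z [103.5  107.25] ((11.004520416259766, -55.964996337890625), 33.43424987792969)
  A,B mid -57.55827307070761 0.17487445221712328
scene1 amp 115 A [-29.57  46.56] Z [ 97.19 100.69] 
scene1 conv 174 A [42.39 95.45] Z [87.19 91.34] 
scene1 can 247 A [-91.74 -34.21] Z [102.04 106.73] ((18.077762603759766, -56.53411102294922), 36.63569259643555)
  A,B mid -62.688678422711334 -2.5543588171770484
```

```bash
python3 -c "
from station import r
print(r.finish_job())"
```

```text
the job is handed in; nothing more can be done
None
```

Handed in at about 25 s of the 62 s allowed: the amplifier and can stand flat in the tray in one tight row with the converter, the dial pointer is within about 1° of the index line, and the arm touched nothing else.

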